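Clamp a furniture leg and hold its castor over the foot for gluing

ROBOT

A 6-joint arm with a two-finger parallel gripper is mounted at the origin on a cart in front of the work surface, level with it; the furniture and walls round the work are solid. World frame = base frame: x ahead of the robot, y to its left, z up, the work surface at z = 0. Lengths are in m, angles in degrees, forces in N, time in s.
With the tool pointing down it reaches from about 0.4 to 0.825 m from the base axis. Payload 7 kg.
Tool frame: the origin (TCP) lies midway between the tips of the shut fingers; the grasp point (between the pads) lies 19 mm behind it (hold_point_z is the distance from the TCP to the grasp point, in m); z points along the fingers, y is the line along which they close (so a half turn about z gives the same grasp; the last joint's range is limited). The gripper opens to 88 mm and grips with 3 to 60 N. Pads are 19 mm wide; open, the fingers measure 130 mm over their backs; the gripper's body (78 mm by 193 mm) begins 47 mm behind the grasp point.
Start: joints at [-55.743, 20.546, 0.682, 0, -70.136, -16.507], TCP at [0.206, -0.643, 0.227] pointing down, gripper open.
Joint ranges: [-176.03, 176.03], [-82.01, 121.73], [-58.28, 71.71], [-173.87, 95.51], [-174.79, -0.11], [-173.66, 173.66]. Speed limits (degrees/s): [136.94, 136.94, 172.46, 180, 180, 180].

INTERFACE

Orientations are given as [roll, pitch, yaw] about the fixed x, y, z axes, in that order (R = Rz(yaw) Ry(pitch) Rx(roll)).
In Python, from plant import get_state, capture, close_job, hold_point_z gives the robot as it stands.
- The arm moves only by the shell command python3 -m inch 'ROWS' [FORCE]. ROWS is text: rows parted by semicolons, each of 5 numbers parted by spaces: the shift along the tool's x, y, z normalised to -1 to 1, where 1 is 0.15 m, then the turn about the tool's z normalised to -1 to 1, where 1 is 360 degrees, then the opening, from 0 (shut) to 1 (fully open). In form: tx ty tz spin grip; .... A call has exactly 8 rows; each row shifts and turns the commanded pose from where the row before left it, along the tool's axes as they then stand; what a row does not reach is not made up. A row lasts 1/8 s, in which the tool goes at most 62.5 mm and 10.7 degrees, less where a joint would pass 70% of its speed; a pose out of reach is approached as far as the arm can. A call with a number of a shift or a turn outside -1 to 1 is refused whole. A call with a gripper value outside its range is refused whole. The fingers move at their own pace and stop on an object; FORCE is the grip in N (left out, the last holds). Time passes only in rows, so rows that do not move let the fingers close, or fill a call up. It gives the time, the measured TCP pose, the force, the opening and the grip force at its end, in the units of the state.
- get_state(): the state, without advancing time (a new reading comes with each control period).
- capture(name): name is "scene" or "side" or "wrist"; returns a dict with "color" (400x640x3 uint8, blue, green, red), "mtx" (3x3 intrinsics, pixels), "R" (3x3) and "t" (3): a world point X has camera coordinates R X + t. Camera axes: x right, y down, z forward; pixel columns grow to the right and rows downward; lengths in m; the calibration is good to about 2 mm. A picture is of the moment at which its call begins. There is no depth.
- close_job(): hands the job in; it is judged then, once.
The state is a dict: "time_s": time; "joints": joint angles; "qd": joint speeds; "joint_torque": joint torques, N m; "tcp_pos": TCP position; "eef_rot": TCP orientation; "contact_force": force on the tool from outside, world axes, zero at the start; "moment": the same for the moment, N m; "gripper_width": finger opening in m; "gripper_force": force on a finger pad.
Only numpy, scipy, OpenCV 4.12 (cv2) and the standard library are available. Lean on these libraries where they do the work, as an engineer would, in place of code of your own. Each camera call takes 0.05 s, during which the arm holds its last target. There are 200 camera calls.

TASK

The wooden leg stands loose, foot end up, between the jaws of the bench vice: first turn the vice's tommy bar until the jaw clamps the leg firmly. Then pick up the plate castor by its wheel, carry it over the things on the table and hold it still, upright with its plate square over the foot's end and the plate's long side along the foot's long side, about a finger's width (15 mm) above it, so that I can brush glue in between. Never let the castor touch the leg, leave everything else where it stands, and finish while still holding the castor there.

Things in the scene. Friction and masses are not known exactly. Their poses are not given: they have to be found in the camera images.
- plate_castor: The castor to fit: dark brown metal, standing on its rectangular screw plate, wheel straight above; 60 mm high, 0.11 kg. Origin: centre of the plate's underside, z up. Plate 46 mm along x, 40 mm along y, 2 mm thick. The wheel is a disc 40 mm in diameter and 22 mm thick along y, centre 40 mm up, axle ends at y = +-16 mm; grip its flat sides (across y) above the axle.
- leg: The furniture leg: pale wooden block 110 mm long, 40 mm along x by 46 mm along y, a groove round it 66 to 76 mm up; loose, 0.15 kg. Origin: centre of its lower end, z up. It stands on the vice's guide bar between the jaws with a few mm of play, its x along the vice's x. Its upper end is the foot, with four dark pilot holes.
- leg_end (a point): Centre of the leg's upper end (the foot's end, 40 mm along x by 46 mm along y), z up. The castor's plate belongs over it, the castor's x along this y, either way round.
- bench_vice: The blue bench vice, fixed on the table, 94 mm to the top of its jaws. Origin: on the table under its middle; x is the clamping direction, pointing away from the screw's head; z up. The fixed jaw's face is at x = 22.5 mm, the jaws are 70 mm wide along y; the guide bar between them is 59.5 mm above the table.
- bench_vice_jaw: The vice's sliding jaw with the screw. Its axes are the vice's; it shifts along the vice's -x as the vice opens. Its clamping face is at its own x = 17 mm, its front face at x = -3 mm. The screw's head, 24 mm in diameter, sticks out in front from x = -56 to -76 mm at y = 0, z = 52 mm.
- screw_head (a point): Point on the screw's axis where the tommy bar goes through the head, 66.5 mm in front of the jaw's origin and 52 mm above the table; axes as the vice's. The tommy bar is 6.5 mm thick, reaches 49 mm to either side of this point and turns about the x axis.
- bar_end (a point): The end of the tommy bar that points up at the start, 49 mm from the screw's axis; it turns with the bar. Closing moves it over the top towards the vice's -y and then down.
- bench_vice_screw (a joint): Turn of the screw and tommy bar, rad; less is more closed, clockwise seen from the screw's head; 4 mm of jaw a radian. Minus 2 pi it is the angle of bar_end above level, from the vice's -y side. Starts 0.5 to 1.4 rad before the jaw meets the leg near 7.0. Turns with 1 to 2 N at the bar's end and keeps its clamping force when left; 8 N there clamps well.
- oil_can: green spray can with a black cap, 53 mm diameter, 180 mm tall; stands upright. Leave it alone. Origin: centre of its underside
- screw_jar: glass jar of screws, 64 mm diameter, 84 mm tall. Leave it alone. Origin: centre of its underside
- masking_tape: roll of masking tape lying flat, 98 mm diameter, 24 mm high. Leave it alone. Origin: centre of its underside
- castor_porcelain: old castor with a white wheel, lying, 89 x 41 x 30 mm. Leave it alone. Origin: centre of its underside
- castor_ball: old brown ball castor with a stem, lying, 69 x 42 x 40 mm. Leave it alone. Origin: centre of its underside
- knob_red: red-brown wooden drawer knob, 54 mm diameter, 38 mm high. Leave it alone. Origin: centre of its underside
- paint_brush: small flat brush, lying, 173 x 32 x 13 mm, its length along x. Leave it alone. Origin: centre of its underside
Not all that is in view belongs to the job. What is shaped like the plate_castor but blue is not meant.

How it is judged:
By the outcome, as a careful person would: the job done as asked, in the order asked, and still so for the second after the job is handed in, while the arm keeps its last pose, push and grip.
It also fails if it takes over 54 s, if anything falls off the work surface, if the arm or the gripper's body presses on something with over 40 N, if the wrist force passes 120 N, or if a joint passes its speed limit or range.

## Working session

There is one attempt and no reset: what is moved stays moved. The work goes in short steps, Python scripts to look and compute and a shell command to move; the robot and the scene stay as the last step left them, time stands still between calls to the robot, and variables do not carry over. Pictures are saved under pics/ and viewed, at most 14 in all, crops included, and the job is handed in when it is done.

```bash
ls; mkdir -p pics; python3 - <<'E'
from plant import *
import cv2,numpy as np
s=get_state();print({k:np.round(v,3).tolist() for k,v in s.items()},hold_point_z)
for n in("scene","side","wrist"):
    c=capture(n);cv2.imwrite(f"pics/{n}0.png",c["color"]);np.savez(f"{n}0.npz",**c)
    print(n,(-c["R"].T@c["t"]).round(3),c["R"][2].round(2),c["mtx"][0,0])
a=[cv2.imread(f"pics/{n}0.png") for n in("scene","side")]
E
```

```text
pics
{'time_s': 0.0, 'joints': [-55.745, 20.59, 0.634, -0.021, -70.136, -16.507], 'qd': [-0.018, -0.025, 0.01, -0.072, 0.075, -0.059], 'joint_torque': [-0.0, -58.271, 29.306, 6.997, 0.007, -0.0], 'tcp_pos': [0.206, -0.642, 0.226], 'eef_rot': [179.906, -0.007, -162.258], 'contact_force': [0.651, 0.488, 0.105], 'moment': [-0.026, -0.018, -0.036], 'gripper_force': 0.0, 'gripper_width': 0.088} 0.0188
scene [0.144 0.709 0.818] [ 0.39 -0.63 -0.67] 508.02100535414326
side [ 0.561 -0.829  0.486] [-0.06  0.92 -0.38] 486.01168496697113
wrist [ 0.141 -0.664  0.384] [ 0.24  0.08 -0.97] 337.6827320456008
```

View pics/scene0.png

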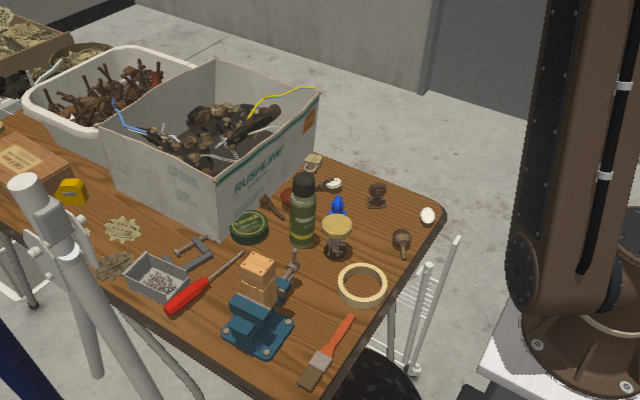

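View pics/side0.png

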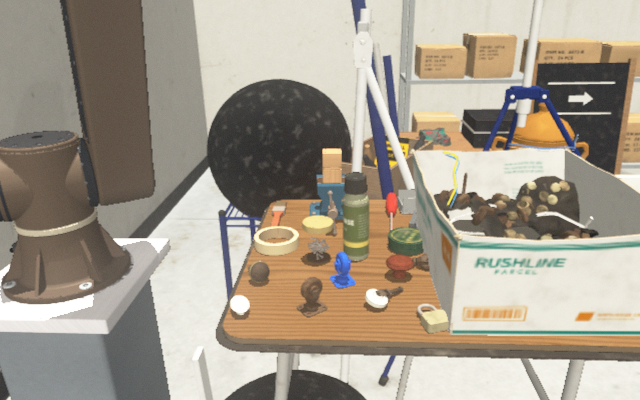

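Candidates for the plate castor are the dark brown upright one (scene 377,195; side 313,297), the blue one (scene 338,207; side 343,270), which is not meant, the ball castor (scene 402,240; side 259,272) and the porcelain one (scene 333,184; side 378,297). I choose the dark brown upright one and check it in a crop. The vice with the leg is at scene (258,300), side (330,180).

```bash
cat > h.py <<'E'
import numpy as np,cv2
from plant import *
def ld(n): return dict(np.load(n+".npz"))
def ray(c,p):
    d=c["R"].T@np.linalg.solve(c["mtx"],[p[0],p[1],1.]);return -c["R"].T@c["t"],d/np.linalg.norm(d)
def onz(c,p,z):
    o,d=ray(c,p);return o+d*(z-o[2])/d[2]
def tri(*cp):
    A=np.zeros((3,3));b=np.zeros(3);rs=[ray(c,p) for c,p in cp]
    for o,d in rs: M=np.eye(3)-np.outer(d,d);A+=M;b+=M@o
    X=np.linalg.solve(A,b);return X,max(np.linalg.norm(np.cross(X-o,d)) for o,d in rs)
def proj(c,X):
    q=c["mtx"]@(c["R"]@np.asarray(X)+c["t"]);return q[:2]/q[2]
def crop(im,x,y,w,h,k,n=None):
    o=cv2.resize(im[y:y+h,x:x+w],None,fx=k,fy=k,interpolation=cv2.INTER_CUBIC)
    if n: cv2.imwrite(n,o)
    return o
def shot(n,tag):
    c=capture(n);np.savez(f"{n}{tag}.npz",**c);return c
E
python3 - <<'E'
from h import *
s,d=ld("scene0"),ld("side0")
a=crop(s["color"],215,240,100,125,4);b=crop(d["color"],305,140,50,90,4)
c=crop(s["color"],355,170,50,50,4);e=crop(d["color"],290,265,50,60,4)
o=np.zeros((600,800,3),np.uint8)
o[:500,:400]=a;o[:360,400:600]=b;o[:200,600:800]=c;o[200:440,600:800]=e
cv2.imwrite("pics/z1.png",o)
for n,p,q in(("castor",(377,195),(313,297)),("legtop",(258,262),(332,151)),("blue",(338,207),(343,270)),("can",(303,180),(356,178))):
    print(n,tri((s,p),(d,q)))
E
```

```text
castor (array([ 0.50008689, -0.11505125,  0.022886  ]), np.float64(0.0023527681984030924))
legtop (array([0.52251018, 0.29276376, 0.16734223]), np.float64(0.0013683148075568836))
blue (array([ 0.55217538, -0.02626308,  0.02638703]), np.float64(0.0010635094416553271))
can (array([0.57574526, 0.08041989, 0.17211633]), np.float64(0.002073001468367031))
```

View pics/z1.png

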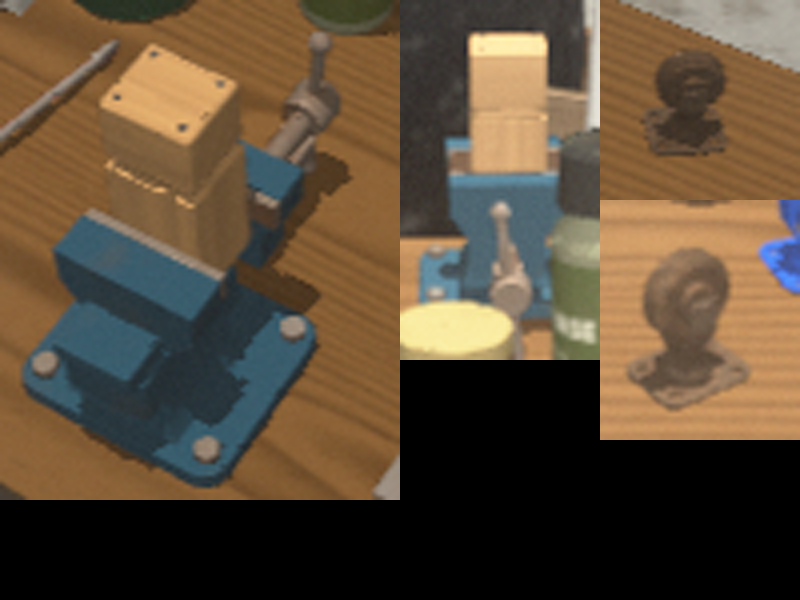

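View pics/wrist0.png

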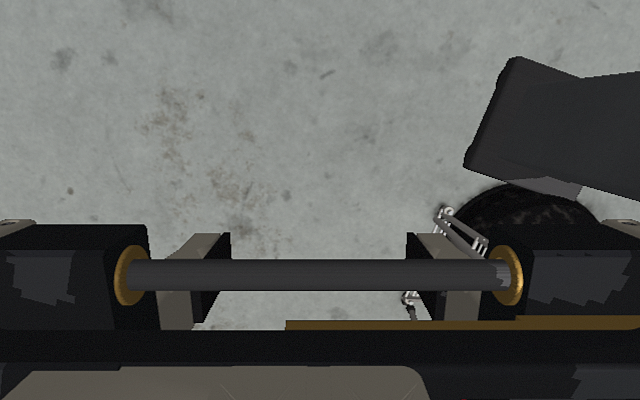

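The crop confirms the choice: brown, upright wheel on a rectangular plate. It also shows the leg-top holes at scene px (253,253), (244.5,264), (261,272) and (270,261). The tommy bar is nearly upright, with its end at scene (295,250) and side (330.5,192.5). The wrist view shows only floor.

```bash
python3 - <<'E'
from h import *
s,d=ld("scene0"),ld("side0")
H=[(253,253.25),(244.5,264.25),(260.75,271.75),(270.25,261.25)]
P=np.array([onz(s,p,.1695) for p in H]);print("holes",P.round(4),"ctr",P.mean(0).round(4))
for i in range(4):
    v=P[(i+1)%4]-P[i];print(np.linalg.norm(v[:2]).round(4),np.degrees(np.arctan2(v[1],v[0])).round(1))
# bolts of base
for p in((226.2,330.5),(266.7,352),(288.2,321.7)):print("bolt",onz(s,p,.012).round(3))
# corners of leg top, side: crop coords (470,35..)(547,35)(470,52)(547,55)
for p in((470,36),(547,36),(470,53),(547,55)):print("legc",onz(d,(305+(p[0]-400)/4,140+p[1]/4),.1695).round(4))
print("barend",tri((s,(295,250)),(d,(330.5,192.5))))
print("head",tri((s,(293.5,266.5)),(d,(332.5,213.5))))
# castor mask
for n,c,(x,y,w,h) in(("s",s,(360,175,32,40)),("d",d,(293,270,38,52))):
    g=c["color"][y:y+h,x:x+w].astype(int).sum(2);m=(g<np.percentile(g,30)+30)
    v,u=np.nonzero(m);print(n,u.min()+x,u.max()+x,v.min()+y,v.max()+y)
print("wheel",tri((s,(355+690/4-150,170+85/4)),(d,(290+85/4,265+95/4))))
print("wheel z.04",onz(s,(355+90/4,170+80/4),.04),onz(d,(290+85/4,265+95/4),.04))
# plate corners
for p in((45,150),(72,108),(127,150)):print("pl s",onz(s,(355+p[0]/4,170+p[1]/4),.002).round(4))
for p in((27,170),(75,208),(150,168)):print("pl d",onz(d,(290+p[0]/4,265+p[1]/4),.002).round(4))
E
```

```text
holes [[0.5386 0.2836 0.1695]
 [0.5353 0.3104 0.1695]
 [0.5032 0.3083 0.1695]
 [0.5037 0.2818 0.1695]] ctr [0.5202 0.296  0.1695]
0.0269 96.9
0.0322 -176.3
0.0265 -89.0
0.0349 3.0
bolt [0.559 0.355 0.012]
bolt [0.471 0.349 0.012]
bolt [0.475 0.278 0.012]
legc [0.5005 0.3051 0.1695]
legc [0.5468 0.3047 0.1695]
legc [0.5023 0.2684 0.1695]
legc [0.5473 0.2639 0.1695]
barend (array([0.52141401, 0.18866183, 0.10086622]), np.float64(0.0017853242553765997))
head (array([0.52575434, 0.18875011, 0.04988101]), np.float64(0.0015100593334221135))
s 360 391 177 214
d 297 326 277 317
wheel (array([ 0.49789063, -0.11192481,  0.03767153]), np.float64(0.001633965906758975))
wheel z.04 [ 0.49717215 -0.11334546  0.04      ] [ 0.49972271 -0.11476321  0.04      ]
pl s [ 0.5074 -0.0839  0.002 ]
pl s [ 0.5116 -0.125   0.002 ]
pl s [ 0.4673 -0.1105  0.002 ]
pl d [ 0.4735 -0.1155  0.002 ]
pl d [ 0.4965 -0.1429  0.002 ]
pl d [ 0.527  -0.1124  0.002 ]
```

```bash
python3 -m inch '-.244 .226 -.024 0 0;-.244 .226 -.024 0 0;-.244 .226 -.024 0 0;-.244 .226 -.024 0 0;-.244 .226 -.024 0 0;-.244 .226 -.024 0 0;-.244 .226 -.024 0 0;-.244 .226 -.024 0 0' 20; python3 -m inch '-.244 .226 -.024 0 0;-.244 .226 -.024 0 0;-.244 .226 -.024 0 0;-.244 .226 -.024 0 0;0 0 0 -.026 0;0 0 0 -.026 0;0 0 0 -.026 0;0 0 0 -.026 0'; python3 -m inch '0 0 0 -.026 0;0 0 0 -.026 0;0 0 0 -.026 0;0 0 0 -.026 0;0 0 0 0 0;0 0 0 0 0;0 0 0 0 0;0 0 0 0 0'
python3 - <<'E'
from h import *
c=shot("wrist","1");cv2.imwrite("pics/w1.png",c["color"]);s=get_state();print(s["tcp_pos"],s["eef_rot"],s["joints"],s["time_s"],s["contact_force"])
E
```

```text
time_s: 1.15
tcp_pos: [0.4024, -0.2938, 0.2555]
eef_rot: [-180.0, 0.0, -162.2]
contact_force: [0.7, -0.2, 0.3]
gripper_width: 0.0135
gripper_force: 0.0
time_s: 2.15
tcp_pos: [0.4998, -0.1214, 0.2695]
eef_rot: [180.0, -0.0, -124.5]
contact_force: [-0.7, -0.2, -0.5]
gripper_width: 0.0007
gripper_force: 0.0
time_s: 3.15
tcp_pos: [0.5, -0.1215, 0.2698]
eef_rot: [-180.0, 0.0, -87.4]
contact_force: [-0.1, 0.7, -0.9]
gripper_width: 0.0004
gripper_force: 0.0
[ 0.50000529 -0.12152523  0.26975525] [ 1.79996753e+02  6.23051871e-04 -8.74171669e+01] [ 8.22349253e+00  3.74491706e+00 -1.53051033e+01 -9.93564810e-04
 -7.09531496e+01 -5.64033515e+00] 3.2 [-0.19568417 -0.22821975  0.26184284]
```

View pics/w1.png

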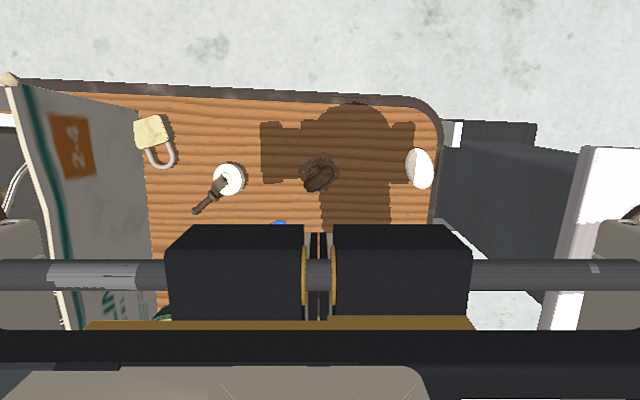

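The wrist view shows the castor at px (319,172), clear of its neighbours, with the blue one hidden behind the fingers. Next I move to the vice with the fingers shut.

```bash
python3 -m inch '-.2625 .007 0 0 0;-.2625 .007 0 0 0;-.2625 .007 0 0 0;-.2625 .007 0 0 0;-.2625 .007 0 0 0;-.2625 .007 0 0 0;-.2625 .007 0 0 0;-.2625 .007 0 0 0'; python3 -m inch '0 0 .16 0.0025 0;0 0 .16 0 0;0 0 .16 0 0;0 0 .16 0 0;0 0 .16 0 0;0 0 .16 0 0;0 0 .16 0 0;0 0 .16 0 0'
python3 - <<'E'
from h import *
a=shot("side","2");b=shot("scene","2")
o=np.zeros((600,800,3),np.uint8);o[:480,:400]=crop(a["color"],285,120,100,120,4);o[:480,400:]=crop(b["color"],220,200,100,120,4);cv2.imwrite("pics/z2.png",o)
w=ld("wrist1");o=crop(w["color"],269,132,100,80,8,"pics/wc.png")
E
```

```text
time_s: 4.2
tcp_pos: [0.477, 0.1941, 0.2699]
eef_rot: [-180.0, 0.0, -87.4]
contact_force: [1.0, -0.8, 0.2]
gripper_width: 0.0003
gripper_force: 0.0
time_s: 5.2
tcp_pos: [0.4773, 0.1928, 0.0771]
eef_rot: [-180.0, 0.0, -88.3]
contact_force: [0.6, -0.1, 0.3]
gripper_width: 0.0007
gripper_force: 0.0
```

View pics/z2.png

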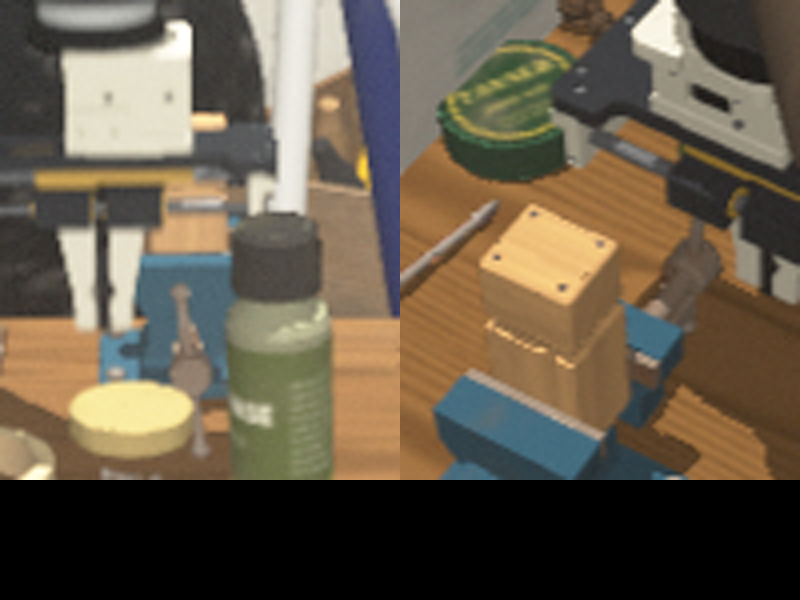

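View pics/wc.png

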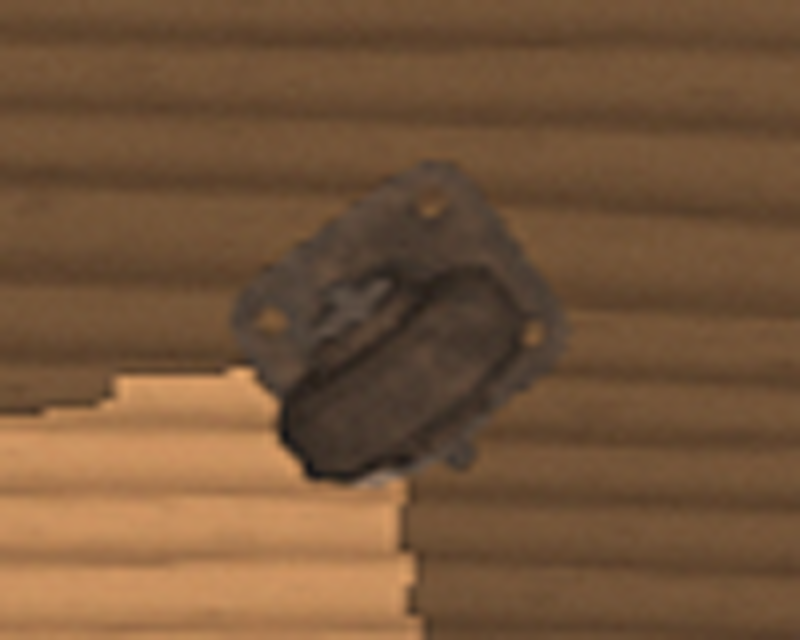

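The side and scene crops show the shut fingers on the bar's −X side, about 20 mm away, with the bar leaning slightly back. The wrist crop shows the castor's wheel and three of its plate holes, for the grasp angle. Next I push the bar towards +X.

```bash
python3 -m inch '0 -.03 0 0 0;0 -.03 0 0 0;0 -.03 0 0 0;0 -.03 0 0 0;0 -.03 0 0 0;0 -.03 0 0 0;0 -.03 0 0 0;0 0 0 0 0';python3 -m inch '0 -.02 0 0 0;0 -.02 0 0 0;0 -.02 0 0 0;0 -.01 0 0 0;0 -.01 0 0 0;0 -.01 0 0 0;0 -.01 0 0 0;0 0 0 0 0'
python3 - <<'E'
from h import *
w=ld("wrist1")
f=lambda p:(269+p[0]/8,132+p[1]/8)
P=[onz(w,f(p),.002) for p in((430,200),(270,320),(532,332))]
for p in P:print(p.round(4))
for a,b in((0,1),(0,2)):
    v=P[b]-P[a];print(np.linalg.norm(v).round(4),np.degrees(np.arctan2(v[1],v[0])).round(1))
print("plate ctr",((P[1]+P[2])/2).round(4))
# wheel top edge centreline ends & top centre
A=[onz(w,f(p),.05) for p in((310,440),(505,305))];v=A[1]-A[0];print("wheel dir",np.degrees(np.arctan2(v[1],v[0])).round(1))
c=onz(w,f((405,375)),.058);print("wheeltop",c.round(4))
s=ld("scene0");d=ld("side0")
print("top tri s,d",tri((s,(355+92/4,170+50/4)),(d,(290+90/4,265+50/4)),(w,f((405,378)))))
E
```

```text
time_s: 6.3
tcp_pos: [0.509, 0.1938, 0.0777]
eef_rot: [-180.0, -0.0, -88.3]
contact_force: [0.2, 0.2, -0.3]
gripper_width: 0.0006
gripper_force: 0.0
time_s: 7.3
tcp_pos: [0.524, 0.1941, 0.0779]
eef_rot: [-180.0, -0.0, -88.3]
contact_force: [-1.6, -1.8, -0.6]
gripper_width: 0.0004
gripper_force: 0.6
[ 0.4948 -0.1321  0.002 ]
[ 0.5194 -0.1118  0.002 ]
[ 0.4775 -0.1117  0.002 ]
0.0319 39.6
0.0268 130.4
plate ctr [ 0.4984 -0.1118  0.002 ]
wheel dir -142.2
wheeltop [ 0.4982 -0.1152  0.058 ]
top tri s,d (array([ 0.49982622, -0.11490725,  0.06143985]), np.float64(0.0026339539768706816))
```

Castor measured: centre about (0.4985, −0.113), top 61 mm (as it should be), its x axis at 39–40°. The bar is turning at about 2 N, so I continue.

```bash
python3 -m inch '0 -.015 0 0 0;0 -.015 0 0 0;0 -.015 0 0 0;0 -.01 0 0 0;0 -.01 0 0 0;0 0 0 0 0;0 0 0 0 0;0 0 0 0 0'
python3 - <<'E'
from h import *
a=shot("side","3");cv2.imwrite("pics/z3.png",crop(a["color"],285,120,100,120,4))
print(get_state()["contact_force"])
E
```

```text
time_s: 8.3
tcp_pos: [0.5337, 0.1946, 0.0779]
eef_rot: [-180.0, 0.0, -88.3]
contact_force: [0.1, -0.0, -0.8]
gripper_width: 0.0002
gripper_force: 0.2
[-1.04034373 -0.51506511  0.71095595]
```

View pics/z3.png

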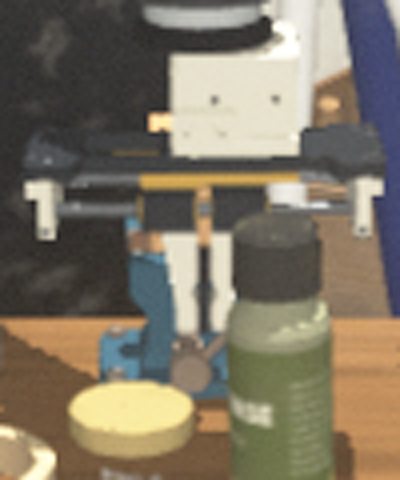

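The crop shows the bar at about 45°, with the fingertip corner bearing on it. It is not clamped yet, so I continue along the tangent (+X and down) in small steps.

```bash
python3 -m inch '0 -.006 .005 0 0;0 -.006 .005 0 0;0 -.006 .005 0 0;0 -.006 .005 0 0;0 0 0 0 0;0 0 0 0 0;0 0 0 0 0;0 0 0 0 0'
```

```text
time_s: 9.35
tcp_pos: [0.537, 0.1947, 0.0748]
eef_rot: [-180.0, 0.0, -88.3]
contact_force: [-2.5, 2.7, 2.2]
gripper_width: 0.0003
gripper_force: 1.7
```

```bash
python3 -m inch '0 -.004 .006 0 0;0 -.004 .006 0 0;0 -.004 .006 0 0;0 0 0 0 0;0 0 0 0 0;0 0 0 0 0;0 0 0 0 0;0 0 0 0 0'
```

```text
time_s: 10.35
tcp_pos: [0.5387, 0.1949, 0.0726]
eef_rot: [-180.0, 0.0, -88.3]
contact_force: [-6.5, 4.3, 7.6]
gripper_width: 0.0005
gripper_force: 4.9
```

```bash
python3 -m inch '0 -.004 .006 0 0;0 -.004 .006 0 0;0 0 0 0 0;0 0 0 0 0;0 0 0 0 0;0 0 0 0 0;0 0 0 0 0;0 0 0 0 0'
```

```text
time_s: 11.35
tcp_pos: [0.5397, 0.195, 0.0711]
eef_rot: [-180.0, 0.0, -88.2]
contact_force: [-8.8, 4.0, 11.7]
gripper_width: -0.0002
gripper_force: 7.1
```

Firmly clamped: about 14.6 N at 36 mm radius, equal to about 10.7 N at the bar's end. Next I back off, rise and go over the castor.

```bash
python3 -m inch '0 .05 -.05 0 0;0 .05 -.06 0 0;0 0 -.2 0 0;0 0 -.2 0 0;0 0 -.2 0 0;0 0 -.2 0 0;0 0 -.2 0 0;0 0 -.2 0 0'; python3 -m inch '.256 .03 0 0 .7;.256 .03 0 0 .7;.256 .03 0 0 .7;.256 .03 0 0 .7;.256 .03 0 0 .7;.256 .03 0 0 .7;.256 .03 0 0 .7;.256 .03 0 0 .7'; python3 -m inch '0 0 .12 .018 .7;0 0 .12 .018 .7;0 0 .12 .018 .7;0 0 .12 .018 .7;0 0 .12 .018 .7;0 0 .12 .018 .7;0 0 .12 .018 .7;0 0 .12 .018 .7'
python3 - <<'E'
from h import *
w=shot("wrist","4");a=shot("side","4");b=shot("scene","4");st=get_state();print(st["tcp_pos"],st["eef_rot"][2])
o=np.zeros((600,800,3),np.uint8);o[:400,:640]=w["color"];o[400:600,:200]=crop(a["color"],290,260,50,50,4);o[400:,200:400]=crop(b["color"],352,165,50,50,4);o[400:,400:600]=crop(b["color"],235,235,75,75,2.667)[:200,:200]
o[400:,600:]=crop(a["color"],305,140,50,50,4)
cv2.imwrite("pics/z4.png",o)
E
```

```text
time_s: 12.35
tcp_pos: [0.5246, 0.1936, 0.268]
eef_rot: [-180.0, -0.0, -88.3]
contact_force: [0.0, 1.0, 0.4]
gripper_width: 0.0007
gripper_force: 0.0
time_s: 13.35
tcp_pos: [0.4976, -0.1154, 0.267]
eef_rot: [-180.0, -0.0, -88.3]
contact_force: [0.4, 0.9, -0.1]
gripper_width: 0.0611
gripper_force: 0.0
time_s: 14.35
tcp_pos: [0.4978, -0.1142, 0.1224]
eef_rot: [-180.0, -0.0, -140.3]
contact_force: [0.5, 0.3, 0.0]
gripper_width: 0.0614
gripper_force: 0.0
[ 0.49741801 -0.11420024  0.12235521] -140.005979130035
```

View pics/z4.png

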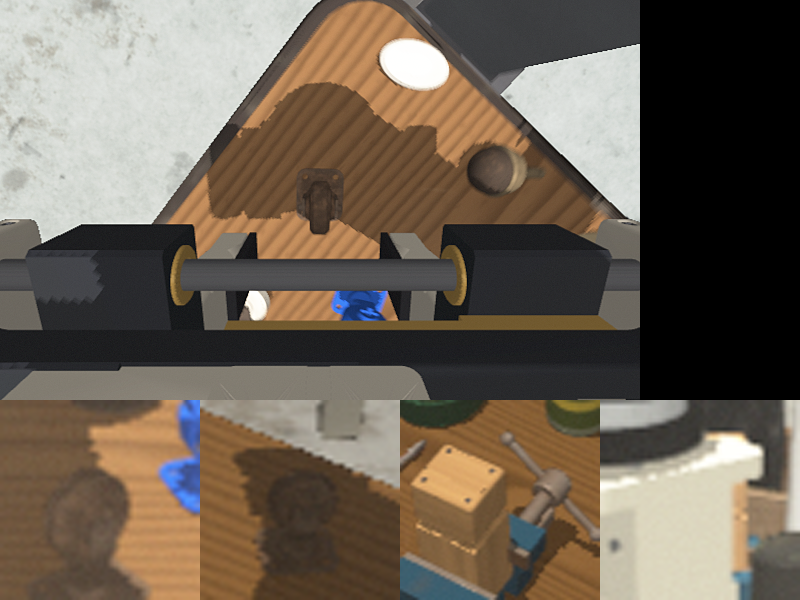

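The wrist view shows the castor aligned with the jaws: its wheel is at column 319, midway between the fingers (256 and 381), and the plate holes are at (306,177) and (335,177). The lower crops show the leg square and the bar turned.

```bash
python3 - <<'E'
from h import *
w=ld("wrist4")
P=[onz(w,p,.002) for p in((306,177),(335,177))];v=P[1]-P[0];a=np.degrees(np.arctan2(v[1],v[0]));M=(P[0]+P[1])/2
print(np.round(P,4),np.linalg.norm(v),a,M)
y=np.radians(-140.2);x=np.array([np.cos(y),np.sin(y)]);yy=np.array([np.sin(y),-np.cos(y)])
for c in(M[:2]-.016*x,np.array([.4984,-.1118]),onz(w,(319.5,206),.058)[:2]):
    d=c-[.4977,-.1142];print(c.round(4),"tool dx dy mm",(d@x*1e3).round(1),(d@yy*1e3).round(1))
for p in((319,181),(319,232)):print(onz(w,p,.05))
E
python3 -m inch '0 0 .06 0 .7;0 0 .06 0 .7;0 0 .06 0 .7;0 0 .06 0 .7;0 0 .06 0 .7;0 0 0 0 .7;0 0 0 0 .7;0 0 0 0 .7'
```

```text
[[ 0.4941 -0.1308  0.002 ]
 [ 0.4786 -0.1121  0.002 ]] 0.024345330686656466 129.68599752433605 [ 0.48634636 -0.12144857  0.002     ]
[ 0.4986 -0.1112] tool dx dy mm -2.6 1.7
[ 0.4984 -0.1118] tool dx dy mm -2.1 1.4
[ 0.4941 -0.1164] tool dx dy mm 4.2 0.6
[ 0.48213106 -0.12674851  0.05      ]
[ 0.51117356 -0.10261529  0.05      ]
time_s: 15.5
tcp_pos: [0.4986, -0.1139, 0.0781]
eef_rot: [-180.0, 0.0, -140.1]
contact_force: [-0.3, -0.5, 0.4]
gripper_width: 0.0612
gripper_force: 0.0
```

```bash
python3 -m inch '-.005 .005 .07 0 .7;-.005 .002 .07 0 .7;0 0 .065 0 .7;0 0 0 0 .7;0 0 0 0 0;0 0 0 0 0;0 0 0 0 0;0 0 0 0 0' 25;python3 -m inch '0 0 0 0 0;0 0 0 0 0;0 0 0 0 0;0 0 -.05 0 0;0 0 -.1 0 0;0 0 -.1 0 0;0 0 -.1 0 0;0 0 0 0 0'
python3 - <<'E'
from h import *
w=shot("wrist","5");a=shot("side","5");b=shot("scene","5");st=get_state();print(st["tcp_pos"],st["eef_rot"])
o=np.zeros((600,800,3),np.uint8);o[:360,:480]=crop(w["color"],260,130,120,90,4);o[:360,500:800]=crop(a["color"],280,220,60,72,5);o[360:600,:400]=crop(b["color"],340,150,100,60,4)
o[360:,400:]=crop(b["color"],230,240,80,48,5)
cv2.imwrite("pics/z5.png",o)
E
```

```text
time_s: 16.5
tcp_pos: [0.4989, -0.1122, 0.0472]
eef_rot: [-180.0, 0.0, -140.1]
contact_force: [-1.3, -0.2, -0.8]
gripper_width: 0.0274
gripper_force: 0.0
time_s: 17.5
tcp_pos: [0.4999, -0.1121, 0.1013]
eef_rot: [-179.9, 0.2, -140.1]
contact_force: [0.5, 0.8, -1.1]
gripper_width: 0.0183
gripper_force: 25.0
[ 0.49841747 -0.11213498  0.09925169] [ 1.79976520e+02 -1.23989242e-02 -1.40121570e+02]
```

View pics/z5.png

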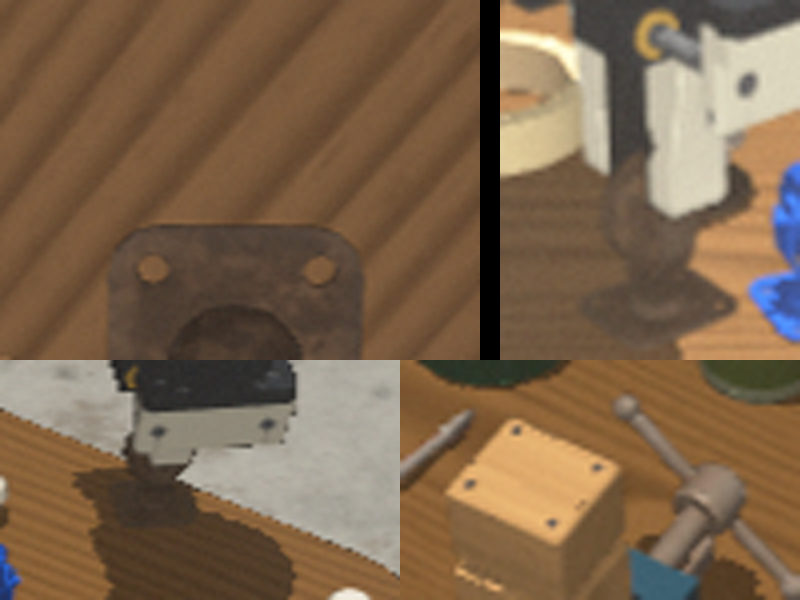

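The castor is gripped and lifted: plate level, square to the tool, holes at wrist px (298,197) and (340,197). The leg stands clamped. Next I rise, turn to the foot's direction and stop beyond the leg (+X) at a safe height, so that the wrist camera sees both plate and foot.

```bash
python3 - <<'E'
from h import *
b=ld("scene0");print("box corner",onz(b,(225,237),0).round(3),"top",onz(b,(215,185),.15).round(3),tri((b,(222,237)),(ld("side0"),(437,322)))[0].round(3))
E
python3 -m inch '0 0 -.3 0 0;0 0 -.3 0 0;0 0 -.3 0 0;0 0 -.3 0 0;0 0 0 .0253 0;0 0 0 .0253 0;0 0 0 .0253 0;0 0 0 .0253 0' 30; python3 -m inch '-.046 .166 0 0 0;-.046 .166 0 0 0;-.046 .166 0 0 0;-.046 .166 0 0 0;-.046 .166 0 0 0;-.046 .166 0 0 0;-.046 .166 0 0 0;-.046 .166 0 0 0'; python3 -m inch '-.046 .166 0 0 0;-.046 .166 0 0 0;-.046 .166 0 0 0;-.046 .166 0 0 0;-.046 .166 0 0 0;-.046 .166 0 0 0;-.046 .166 0 0 0;-.046 .166 0 0 0'
python3 - <<'E'
from h import *
w=shot("wrist","6");b=shot("scene","6");a=shot("side","6");st=get_state();print(st["tcp_pos"],st["eef_rot"])
o=np.zeros((600,800,3),np.uint8);o[:600,:800]=crop(w["color"],240,20,160,120*2-30,5)[300:900,:800] if 0 else cv2.resize(w["color"][70:250,200:440],(800,600),interpolation=cv2.INTER_CUBIC)
cv2.imwrite("pics/z6.png",o)
E
```

```text
box corner [0.722 0.169 0.   ] top [0.726 0.17  0.15 ] [ 0.789  0.084 -0.144]
time_s: 18.65
tcp_pos: [0.4984, -0.1121, 0.2786]
eef_rot: [180.0, -0.1, -176.8]
contact_force: [-0.1, 0.1, -0.5]
gripper_width: 0.0182
gripper_force: 30.0
time_s: 19.65
tcp_pos: [0.5416, 0.0908, 0.2785]
eef_rot: [-180.0, -0.1, -176.5]
contact_force: [-0.2, -0.7, -1.5]
gripper_width: 0.0179
gripper_force: 30.0
time_s: 20.65
tcp_pos: [0.5853, 0.2939, 0.2795]
eef_rot: [-180.0, -0.0, -176.5]
contact_force: [0.4, -0.9, -0.2]
gripper_width: 0.0179
gripper_force: 30.0
[0.58507741 0.29381926 0.27877632] [-1.79967540e+02 -4.49221348e-02 -1.76473599e+02]
```

View pics/z6.png

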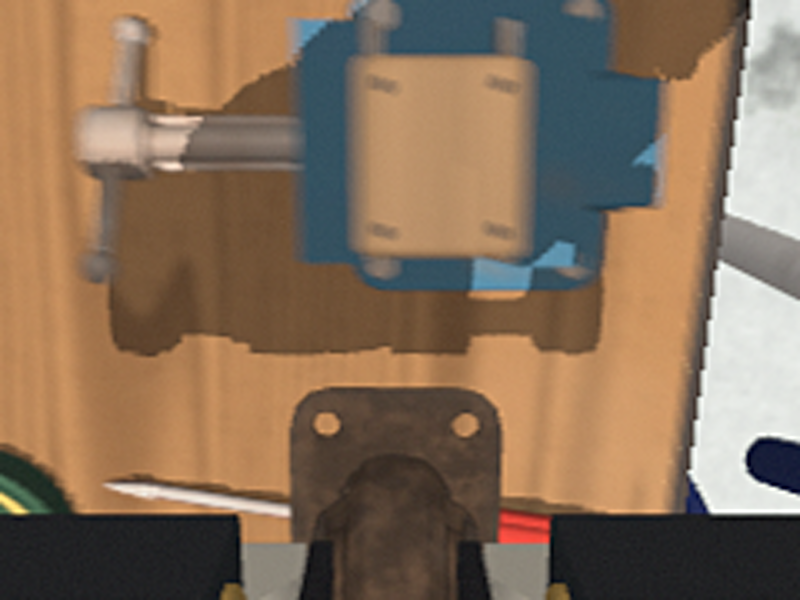

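The view shows the foot's holes at zoom px (382,84), (502,83), (383,231) and (499,231), and the plate's holes at (327,424) and (465,424). The picture is slightly blurred, so I settle and measure on a sharper one.

```bash
python3 -m inch '0 0 0 0 0;0 0 0 0 0;0 0 0 0 0;0 0 0 0 0;0 0 0 0 0;0 0 0 0 0;0 0 0 0 0;0 0 0 0 0' >/dev/null
python3 - <<'E'
from h import *
w=shot("wrist","7");st=get_state();T=st["tcp_pos"];yw=np.radians(st["eef_rot"][2]);print(T,st["eef_rot"])
im=w["color"];g=cv2.cvtColor(im,cv2.COLOR_BGR2GRAY)
k=240/800;z=lambda p:(200+p[0]*k,70+p[1]*k)
def dark(p,inv=False,r=5):
    x,y=map(round,z(p));q=g[y-r:y+r+1,x-r:x+r+1].astype(float);q=q if inv else 255-q
    q=np.clip(q-np.median(q)-.3*(q.max()-np.median(q)),0,None);v,u=np.mgrid[-r:r+1,-r:r+1];return x+(q*u).sum()/q.sum(),y+(q*v).sum()/q.sum()
L=[dark(p) for p in((382,84),(502,83),(499,231),(383,231))];Q=[dark(p,True,4) for p in((327,424),(465,424))]
print(np.round(L,1).tolist(),np.round(Q,1).tolist())
X=np.array([cos:=np.cos(yw),np.sin(yw)]);Y=np.array([np.sin(yw),-np.cos(yw)])
# foot outline by colour
hsv=cv2.cvtColor(im,cv2.COLOR_BGR2HSV);
c0=np.median(im[100:130,312:350].reshape(-1,3),0);m=(np.abs(im.astype(int)-c0).max(2)<28).astype(np.uint8)
m=cv2.morphologyEx(m,cv2.MORPH_OPEN,np.ones((3,3)));m=cv2.morphologyEx(m,cv2.MORPH_CLOSE,np.ones((7,7)));n,lab,s,_=cv2.connectedComponentsWithStats(m);i=lab[115,330];print("blob",s[i])
cn=max(cv2.findContours((lab==i).astype(np.uint8),0,2)[0],key=cv2.contourArea)
for zt in(.1675,.1695):
    P=np.array([onz(w,p,zt) for p in L])[:,:2];c=P.mean(0);e=[np.degrees(np.arctan2(*(b-a)[::-1])) for a,b in((P[0],P[1]),(P[3],P[2]),(P[0],P[3]),(P[1],P[2]))]
    print("leg",c.round(4),"angles",np.round(e,1),"sides",[np.linalg.norm(P[i]-P[(i+1)%4]).round(4) for i in range(4)])
    F=np.array([onz(w,p[0],zt)[:2] for p in cn],np.float32);print("foot rect",cv2.minAreaRect(F*1000))
zp=T[2]-.0472+.002
H=np.array([onz(w,p,zp)[:2] for p in Q]);M=H.mean(0);v=H[1]-H[0];pc=M-.016*X
print("plate",pc.round(4),"hole sp",np.linalg.norm(v),"yaw",np.degrees(np.arctan2(v[1],v[0])),"rel TCP",((pc-T[:2])@X).round(4),((pc-T[:2])@Y).round(4))
d=c-pc;print("move tool",d@X,d@Y)
# front edge rows of plate
col=g[180:205,320].astype(int);print(col)
E
```

```text
[0.5849343  0.29220137 0.27950806] [-1.79999717e+02 -3.50882757e-04 -1.76537952e+02]
[[313.3, 94.7], [349.2, 94.8], [348.1, 138.7], [313.5, 138.7]] [[297.4, 196.7], [339.7, 197.2]]
blob [ 307   87   49   59 2854]
leg [0.522  0.2984] angles [93.4 93.5  3.5  3.3] sides [np.float64(0.0274), np.float64(0.0332), np.float64(0.0273), np.float64(0.0333)]
foot rect ((521.6333618164062, 298.39752197265625), (43.83181381225586, 37.80149841308594), 3.477567672729492)
leg [0.5219 0.2983] angles [93.4 93.5  3.5  3.3] sides [np.float64(0.0272), np.float64(0.033), np.float64(0.0271), np.float64(0.033)]
foot rect ((521.5966796875, 298.3208312988281), (43.507469177246094, 37.52179718017578), 3.4775748252868652)
plate [0.5853 0.2925] hole sp 0.026298434388242857 yaw 92.76467003529042 rel TCP -0.0004 0.0002
move tool 0.06290271562576179 0.009655415047132715
[129 126 128 131 135 142  82  67  70  67  69  67  68  75  79  80  76  68
  66  64  66  69  67  63  63]
```

Foot at (0.522, 0.298), yaw 3.45°. Plate centred on the TCP and square to the foot. I need tool +62.9 mm x and +9.7 mm y, then partly down.

```bash
python3 -m inch '.0525 .008 0 0 0;.0525 .008 0 0 0;.0525 .008 0 0 0;.0525 .008 0 0 0;.0525 .008 0 0 0;.0525 .008 0 0 0;.0525 .008 0 0 0;.0525 .008 0 0 0'; python3 -m inch '0 0 .04 0 0;0 0 .04 0 0;0 0 .04 0 0;0 0 .04 0 0;0 0 .04 0 0;0 0 .03 0 0;0 0 0 0 0;0 0 0 0 0'; python3 -m inch '0 0 0 0 0;0 0 0 0 0;0 0 0 0 0;0 0 0 0 0;0 0 0 0 0;0 0 0 0 0;0 0 0 0 0;0 0 0 0 0'
python3 - <<'E'
from h import *
w=shot("wrist","8");b=shot("scene","8");a=shot("side","8");st=get_state();print(st["tcp_pos"],st["eef_rot"])
o=np.zeros((600,800,3),np.uint8);o[:300,:400]=crop(w["color"],280,150,80,60,5);o[:300,400:]=crop(a["color"],300,115,80,60,5);o[300:,:400]=crop(b["color"],225,220,80,60,5)
cv2.imwrite("pics/z8.png",o)
E
```

```text
time_s: 22.85
tcp_pos: [0.521, 0.298, 0.2795]
eef_rot: [180.0, 0.0, -176.5]
contact_force: [-0.3, 0.2, -1.5]
gripper_width: 0.0179
gripper_force: 30.0
time_s: 23.85
tcp_pos: [0.5216, 0.298, 0.2453]
eef_rot: [180.0, 0.0, -176.5]
contact_force: [0.4, 1.0, -0.6]
gripper_width: 0.0178
gripper_force: 30.0
time_s: 24.85
tcp_pos: [0.5215, 0.2979, 0.245]
eef_rot: [180.0, 0.0, -176.5]
contact_force: [-0.1, -0.0, -2.5]
gripper_width: 0.0181
gripper_force: 30.0
[0.52148083 0.29791379 0.24501877] [-1.79998720e+02 -8.40407975e-05 -1.76543205e+02]
```

View pics/z8.png

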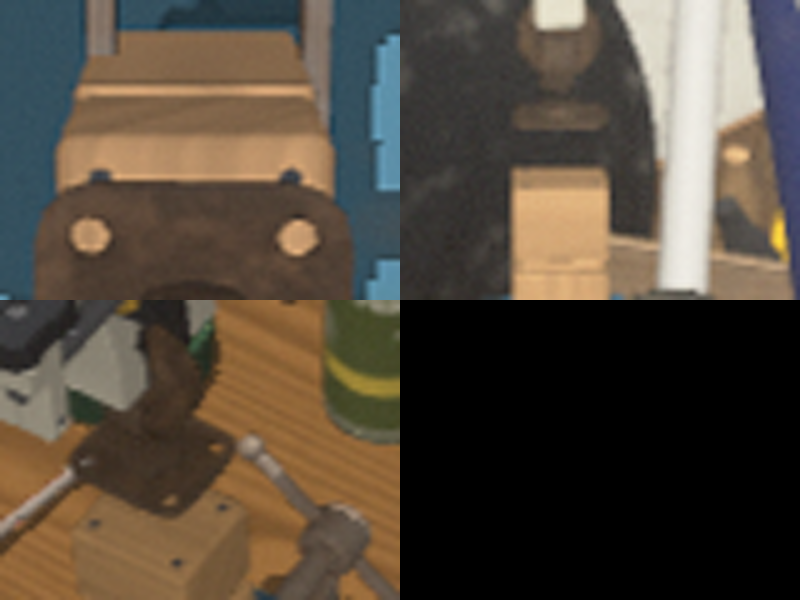

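The crops show plate and foot lined up: side view plate 512–605 against leg 511–608, wrist view centre columns 194.5 against 195.5. The gap reads about 28 mm. I check the offset numerically by comparing plate holes with foot holes in both views.

```bash
python3 - <<'E'
from h import *
w,b,a=ld("wrist8"),ld("scene8"),ld("side8")
zp=.245-.0472
S=lambda p:(225+p[0]/5,220+(p[1]-300)/5)
W=lambda p:(280+p[0]/5,150+p[1]/5)
D=lambda p:(300+(p[0]-400)/5,115+p[1]/5)
ph=[onz(b,S(p),zp+.002) for p in((85,462),(218,449),(170,500))];lh=[onz(b,S(p),.1695) for p in((95,523),(223,507),(177,562))]
print(np.round(ph,4),np.round(lh,4))
# opposite corners of holes: plate 0,1 diag
print("plate ctr scene",((ph[0]+ph[1])/2)[:2].round(4),"leg ctr scene",((lh[0]+lh[1])/2)[:2].round(4))
q=[onz(w,W(p),zp+.002)[:2] for p in((91,236),(298,237))];l=[onz(w,W(p),.1695)[:2] for p in((101,177),(290,178))]
print("wrist plate holes mid",np.mean(q,0).round(4),"leg holes mid",np.mean(l,0).round(4))
for n,p,z in(("pl L",(512,130),zp),("pl R",(605,130),zp),("lg L",(511,188),.1695),("lg R",(608,188),.1695)):print(n,onz(a,D(p),z).round(4))
# plate height from scene/wrist shared holes: wrist holes = two at small X
for s_ in((170,500),(85,462)):
  for q_ in((91,236),(298,237)):print(tri((b,S(s_)),(w,W(q_))))
# heights by vertical plane y=near face in side: near edges
for n,p,y in(("plate under",(558,130),.298-.02),("leg top",(558,188),.298-.02)):
    o,d=ray(a,D(p));print(n,(o+d*(y-o[1])/d[1]).round(4))
E
```

```text
[[0.536  0.3118 0.1998]
 [0.5036 0.2838 0.1998]
 [0.5034 0.3095 0.1998]] [[0.5356 0.3114 0.1695]
 [0.5044 0.2827 0.1695]
 [0.5029 0.3097 0.1695]]
plate ctr scene [0.5198 0.2978] leg ctr scene [0.52   0.2971]
wrist plate holes mid [0.5061 0.2975] leg holes mid [0.5054 0.2976]
pl L [0.5023 0.2724 0.1978]
pl R [0.5455 0.2718 0.1978]
lg L [0.5013 0.2739 0.1695]
lg R [0.5468 0.2735 0.1695]
(array([0.5202056 , 0.28485669, 0.16372428]), np.float64(0.004191540116945423))
(array([0.50435856, 0.30989794, 0.1999786 ]), np.float64(0.0010567782775452116))
(array([0.52823702, 0.29359944, 0.18310791]), np.float64(0.019197026012732387))
(array([0.51478065, 0.31567636, 0.21169147]), np.float64(0.013461106682590178))
plate under [0.5235 0.278  0.1963]
leg top [0.5233 0.278  0.1683]
```

Alignment is within 1 mm. Triangulated plate underside is 0.198 and the leg top about 0.169, so I lower 13 mm.

```bash
python3 -m inch '0 0 .02 0 0;0 0 .02 0 0;0 0 .02 0 0;0 0 .02 0 0;0 0 .007 0 0;0 0 0 0 0;0 0 0 0 0;0 0 0 0 0'; python3 -m inch '0 0 0 0 0;0 0 0 0 0;0 0 0 0 0;0 0 0 0 0;0 0 0 0 0;0 0 0 0 0;0 0 0 0 0;0 0 0 0 0'
python3 - <<'E'
from h import *
a=shot("side","9");g=cv2.cvtColor(a["color"],cv2.COLOR_BGR2GRAY);print(g[132:158,331].tolist())
b=ld("side8");g=cv2.cvtColor(b["color"],cv2.COLOR_BGR2GRAY);print(g[132:158,331].tolist())
d=cv2.absdiff(ld("side0")["color"],a["color"]).max(2);
print("moved px in lower table (side)",(d[235:335,225:440]>60).sum())
E
```

```text
time_s: 26.0
tcp_pos: [0.5215, 0.298, 0.2321]
eef_rot: [180.0, 0.0, -176.5]
contact_force: [0.3, 0.4, -1.6]
gripper_width: 0.0182
gripper_force: 30.0
time_s: 27.0
tcp_pos: [0.5215, 0.298, 0.232]
eef_rot: [180.0, 0.0, -176.5]
contact_force: [0.0, 0.1, -1.7]
gripper_width: 0.0181
gripper_force: 30.0
[101, 100, 89, 85, 80, 80, 74, 63, 73, 82, 96, 93, 84, 78, 64, 58, 94, 140, 140, 141, 154, 187, 188, 185, 184, 184]
[79, 68, 65, 74, 85, 101, 93, 82, 87, 66, 63, 59, 54, 58, 54, 58, 95, 139, 139, 140, 156, 187, 185, 187, 183, 184]
moved px in lower table (side) 513
```

```bash
python3 -c "from plant import close_job;print(close_job())"
```

```text
the job is handed in; nothing more can be done
None
```

The leg is clamped in the vice. I handed in with the castor held still and upright about 15 mm above the foot, aligned to within 1 mm; the castor never touched the leg.

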